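# Shut and lock the control box cover

### The arm

A 6-joint arm with a two-finger parallel gripper is mounted at the origin on a cart in front of the work surface, level with it; the furniture and walls round the work are solid. World frame = base frame: x ahead of the robot, y to its left, z up, the work surface at z = 0. Lengths are in m, angles in degrees, forces in N, time in s.
With the tool pointing down it reaches from about 0.425 to 0.95 m from the base axis. Payload 14.7 kg.
Tool frame: the origin (TCP) lies between the finger pads; the fingertips stand 11 mm ahead of it and the grasp point (between the pads) lies 8 mm behind it; z points along the fingers, y is the direction in which the jaws open and shut (so a half turn about z gives the same grasp; the last joint's range is limited). The gripper opens to 85 mm and grips with 20 to 120 N. Pads are 22 mm wide; open, the fingers measure 114 mm over their backs; the gripper's body (76 mm by 85 mm) begins 54 mm behind the grasp point. The pads swing forward as they close: fully open they stand 13 mm farther back than shut.
Start: joints at [-76.524, 27.513, 91.461, -0, 61.026, -2.67], TCP at [0.181, -0.624, 0.242] pointing down, gripper open.
Joint ranges: [-157.49, 157.49], [-46.99, 117.5], [13.45, 153.17], [-89.5, 269.5], [5.16, 153.95], [-167.48, 167.48]. Speed limits (degrees/s): [108.29, 108.29, 136.94, 172.46, 172.46, 172.46].

### API

Orientations are given as [roll, pitch, yaw] about the fixed x, y, z axes, in that order (R = Rz(yaw) Ry(pitch) Rx(roll)).
In Python, from cell import arm gives the robot as it stands.
- The arm moves only by the shell command python3 -m pendant 'ROWS' [OPENING]. ROWS is JSON, one flat list of numbers, 6 for each row, row after row: the shift along the tool's x, y, z in cm, then the turn, a rotation vector about the tool's x, y, z in degrees. In form: [dx, dy, dz, ax, ay, az, dx, dy, dz, ax, ay, az, ...]. A call has 1 to 5 rows; each row shifts and turns the commanded pose from where the row before left it, along the tool's axes as they then stand; what a row does not reach is not made up. A row lasts 1/12 s, in which the tool goes at most 41.7 mm and 7.16 degrees, less where a joint would pass 70% of its speed; a pose out of reach is approached as far as the arm can. A call with a gripper value outside its range is refused whole. OPENING is the finger opening in cm, from 0 to 8.54, set as the call begins (- or left out, the last holds). The fingers move at their own pace and stop on an object; the grip force is fixed at half the most. Time passes only in rows, so rows that do not move let the fingers close. It gives the time, the measured TCP pose, the force and the opening at its end, in the units of the state.
- arm.sense(): the state, without advancing time (a new reading comes with each control period).
- arm.capture(name): name is "scene" or "top" or "wrist"; returns (picture, depth): 400x640x3 uint8, red, green, blue; 400x640 float32, m along the optical axis (not along the pixel's ray), 0 where there is no reading.
- arm.camera_info(name): a dict with "mtx" (3x3 intrinsics, pixels), "origin" and "rotation" of the camera in the world. Camera axes: x right, y up, looking along -z (the intrinsics and any distortion apply to the point x, -y, -z); pixel columns grow to the right and rows downward; lengths in m; the calibration is good to about 2 mm. A picture is of the moment at which its call begins: read the wrist's pose just before it. camera_info takes no time and is no camera call; for the wrist camera it gives the pose at the moment of the call.
- arm.sign_off(): hands the job in, once; it reports no verdict.
Trained networks look in the newest picture that a camera, given by its name, has taken for a name from the list of things; names that differ only in an ending like _2 or _b are one class to them, and where a whole thing is asked for, a point or a joint stands for the part that bears it (a point fixed in the world has none). Each returns a list of dicts, best first, with "p" (0 to 1); they miss things now and then, are a little off and sometimes report something else, mostly with a low value. They report only what shows in the picture. A call takes as long as a camera call.
- arm.boxes_of(camera, target): "at" ([x, y, z] in m, in the coordinates of the camera as it stood for that picture, good to about 4 mm: the middle of the surface that is visible of it).
- arm.outline_of(camera, target): "mask" (400x640 bool, what is visible of it).
The state is a dict: "t": time; "qpos": joint angles; "joint_velocities": joint speeds; "joint_torque": joint torques, N m; "tcp_pos": TCP position; "orientation": TCP orientation; "force": force on the tool from outside, world axes, zero at the start; "moment": the same for the moment, N m; "finger_gap": finger opening in m.
Only numpy, scipy, OpenCV 4.12 (cv2) and the standard library are available. Lean on these libraries where they do the work, as an engineer would, in place of code of your own. Each camera call takes 0.05 s, during which the arm holds its last target.

### The job

The cover of the dark control box stands open: push it fully shut with a fingertip, then set a fingertip in the slot of its round quarter-turn fastener and turn it clockwise to the stop, so that the slot lines up with the white marks and the cover is locked. Do not raise the cover any further, do not grasp or lift anything, and leave the other things on the bench where they are.

Things in the scene. Friction and masses are not known exactly. Their poses are not given: they have to be found in the camera images.
- control_box: dark steel box fixed to the bench, 210 (x) x 220 (y) x 80 mm high, open on top, with a hinged light-grey cover; green pilot lamp on its front. Origin: centre of its underside; x to its back, where the hinge is, y to its left, z up. Place and yaw vary; it cannot be shifted. The hinge line runs along its y through (+105, 0, +80) mm
- cover (a joint): opening angle of the cover, rad: 0 = shut on the box's rim; starts open at 0.35 to 0.55. The stiff hinge stays where it is left; a few newtons at the front edge move it down. The cover is a plate 6 mm thick, 214 mm front to back, 224 mm wide; shut, its top face is 86 mm above the bench. The fastener sits in its front half
- cover_front (a point): point on the cover's top face, on its centre line, 12 mm from its front edge and 200 mm (along the plate) from the hinge line, on a plain strip 25 mm deep between the front edge and the fastener's black collar: a good place to press. x along the cover to the hinge, z out of the top face
- fastener (a joint): turn of the fastener, rad, clockwise from above: 0 = open, slot left-right; 1.571 = locked, slot front to back between two white marks, at a fixed stop. Starts at 0 to 0.2, stays where left, friction 0.06 N m. Its 70 mm tongue under the cover then lies under a lip in the box and locks the cover; turned beyond about 0.65 rad it keeps an open cover from shutting
- slot (a point): centre of the slot's flat dark floor, on the fastener's axis, 128 mm in front of the hinge line on the cover's centre line, 89 mm above the bench when shut. z up along the axis, y along the slot, x across. The slot is 34 mm wide, 14 mm deep, 100 mm long, between two bright D-shaped ridges of the 100 mm round head
- collar (a point): point on the fastener's axis at the height of the rim of the fixed black collar round the head: inside diameter 104 mm, outside 116 mm, 12 mm above the cover's top face (98 mm above the bench when shut), 5 mm lower than the tops of the bright ridges. The collar closes both ends of the slot. Axes as cover_front's
- ring_clamp: wooden ring clamp lying on the bench in front of the box, 28x149x23 mm, long side along its y; origin under its centre. A bystander, leave it alone
- beeswax: yellow-brown wax block, 32x46x21 mm, origin under its centre. A bystander, leave it alone
- soldering_brick: pale grey soldering brick, 50x46x24 mm, origin under its centre. A bystander, leave it alone
- dapping_block: brass cube with hollows, 40 mm, origin under its centre. A bystander, leave it alone
- dapping_punch_2: thicker upright steel punch, 20 mm across, 72 mm high, origin under its centre. A bystander, leave it alone

How it is judged (in metres and radians):
On the way, in this order (a step that is already met when the one before it is completed fails the run):
1. the cover is pushed fully shut while the fastener is still open (value of joint cover below 0.02 rad and value of joint fastener below 0.6 rad), for 0.2 s.
2. the fastener is turned clockwise to its stop with the cover shut (value of joint fastener above 1.42 rad and value of joint cover below 0.025 rad), for 0.2 s.
At the end, for the whole second after the job is handed in: the cover is shut (within 0.025 rad), the fastener is turned at least 1.42 rad of its 1.571 rad quarter turn, and both are at rest (all of step 2 and velocity of joint each of fastener, cover below 0.05 rad/s); the robot touches nothing.
It fails at once if the cover is raised instead of pushed down (value of joint cover above 0.62 rad).
It fails at once if another thing on the bench is lifted or shoved by more than 20 mm (distance of any of ring_clamp, beeswax, soldering_brick, dapping_block, dapping_punch_2 from where it was at the start of the episode above 0.02 m).
It also fails if it takes over 54 s, if anything falls off the work surface, if the arm or the gripper's body presses on something with over 40 N, if the wrist force passes 120 N, or if a joint passes its speed limit or range.

## Working session

There is one attempt and no reset: what is moved stays moved. The work goes in short steps, Python scripts to look and compute and a shell command to move; the robot and the scene stay as the last step left them, time stands still between calls to the robot, and variables do not carry over. Pictures are saved under pics/ and viewed, and the job is handed in when it is done.

```bash
ls; mkdir -p pics
cat > h.py <<'E'
from cell import arm
import numpy as np, cv2
from scipy.spatial.transform import Rotation as R
def cap(cam,fn):
    p,d=arm.capture(cam); cv2.imwrite('pics/'+fn+'.png',p[:,:,::-1]); return p,d
def w(cam,at):
    i=arm.camera_info(cam); return np.array(i['origin'])+np.array(i['rotation'])@np.array(at)
def cloud(cam,d):
    i=arm.camera_info(cam);K=np.array(i['mtx']);v,u=np.mgrid[:400,:640]
    P=np.stack([(u-K[0,2])/K[0,0]*d,-(v-K[1,2])/K[1,1]*d,-d],-1)
    return P@np.array(i['rotation']).T+np.array(i['origin'])
E
python3 - <<'E'
from h import *
np.set_printoptions(precision=4,suppress=True)
print(arm.sense())
for c in ['scene','top']:
    p,d=cap(c,c+'0'); np.save(c+'0d.npy',d)
    i=arm.camera_info(c); print(c,i)
    for t in ['cover','cover_front','slot','collar','control_box','fastener','ring_clamp','dapping_punch_2','beeswax','soldering_brick','dapping_block']:
        try:
            b=arm.boxes_of(c,t); print(t,[(round(x['p'],2),w(c,x['at'])) for x in b[:2]])
        except Exception as e: print(t,e)
E
```

```text
pics
{'t': 0.0, 'qpos': array([-76.5237,  27.5501,  91.493 ,  -0.0004,  61.0257,  -2.6699]), 'joint_velocities': array([ 0.0184, -0.0156,  0.0457, -0.0066,  0.0194,  0.0273]), 'joint_torque': array([  0.0041, -95.0638, -43.0178,  -0.    ,   0.0124,   0.    ]), 'tcp_pos': array([ 0.1807, -0.624 ,  0.2417]), 'orientation': array([-179.9312,   -0.0029,   16.1464]), 'force': array([-0.096 ,  0.3148,  1.1655]), 'moment': array([0.0209, 0.0197, 0.022 ]), 'finger_gap': 0.08545845239813607}
scene {'mtx': array([[414.4881,   0.    , 320.2236],
       [  0.    , 414.4881, 194.7427],
       [  0.    ,   0.    ,   1.    ]]), 'origin': array([-0.1509, -0.4283,  0.5898]), 'rotation': array([ 58.1139,  -0.9081, -64.8147])}
cover [(0.8, array([50.8821, 50.6046, 51.6227]))]
cover_front [(0.77, array([51.187 , 50.9095, 51.9276])), (0.67, array([53.9484, 53.671 , 54.689 ]))]
slot [(0.87, array([51.7966, 51.5191, 52.5372])), (0.52, array([40.7522, 40.4748, 41.4929]))]
collar [(0.68, array([50.7333, 50.4559, 51.4739]))]
control_box [(0.9, array([53.9372, 53.6597, 54.6778]))]
fastener [(0.88, array([51.71
[... 554 characters left out ...]
  0.    ,   1.    ]]), 'origin': array([ 0.3395, -0.0935,  1.1245]), 'rotation': array([ 12.7651,  -0.0392, -87.4898])}
cover [(0.92, array([86.6688, 86.2357, 87.4538])), (0.65, array([101.7323, 101.2993, 102.5173]))]
cover_front [(0.7, array([87.1093, 86.6763, 87.8943]))]
slot [(0.65, array([86.5409, 86.1079, 87.3259]))]
collar []
control_box [(0.94, array([87.3467, 86.9137, 88.1317]))]
fastener [(0.83, array([86.4261, 85.9931, 87.2111]))]
ring_clamp [(0.91, array([91.9974, 91.5643, 92.7823]))]
dapping_punch_2 [(0.44, array([101.7855, 101.3525, 102.5705]))]
beeswax []
soldering_brick []
dapping_block [(0.71, array([101.2618, 100.8288, 102.0468])), (0.17, array([87.0762, 86.6432, 87.8612]))]
```

```bash
sed -i "s/np.array(i\['rotation'\])/R.from_euler('xyz',i['rotation'],degrees=True).as_matrix()/" h.py
python3 - <<'E'
from h import *
np.set_printoptions(precision=4,suppress=True)
for c in ['scene','top']:
    p,d=cap(c,c+'1'); np.save(c+'1d.npy',d)
    for t in ['cover','cover_front','slot','collar','control_box','fastener','ring_clamp','dapping_punch_2','beeswax','soldering_brick','dapping_block']:
        b=arm.boxes_of(c,t); print(t,[(round(x['p'],2),w(c,x['at'])) for x in b[:2]])
    np.save(c+'1c.npy',cloud(c,d))
E
```

```text
cover [(0.71, array([0.5337, 0.0597, 0.1552]))]
cover_front [(0.79, array([0.5333, 0.0632, 0.1553]))]
slot [(0.79, array([0.5434, 0.0779, 0.142 ])), (0.36, array([0.5325, 0.0575, 0.1509]))]
collar [(0.83, array([0.5319, 0.0575, 0.154 ]))]
control_box [(0.6, array([0.5312, 0.0755, 0.0542]))]
fastener [(0.63, array([0.5443, 0.0729, 0.1429]))]
ring_clamp [(0.72, array([0.3831, 0.1778, 0.0237]))]
dapping_punch_2 [(0.46, array([ 0.6682, -0.3581,  0.0385]))]
beeswax [(0.58, array([ 0.4023, -0.2879,  0.0215]))]
soldering_brick [(0.94, array([ 0.3822, -0.1241,  0.0233])), (0.61, array([0.5333, 0.0599, 0.1531]))]
dapping_block [(0.56, array([ 0.6486, -0.2735,  0.037 ]))]
cover [(0.74, array([0.5687, 0.0913, 0.1392]))]
cover_front [(0.91, array([0.5672, 0.0864, 0.1343])), (0.36, array([0.5678, 0.0881, 0.1416]))]
slot [(0.73, array([0.5675, 0.0858, 0.1396]))]
collar [(0.66, array([0.5679, 0.0876, 0.1332]))]
control_box [(0.75, array([0.545 , 0.0857, 0.1308])), (0.33, array([0.5684, 0.089 , 0.1351]))]
fastener [(0.83, array([0.5638, 0.0895, 0.1423]))]
ring_clamp [(0.86, array([0.3893, 0.1842, 0.0232]))]
dapping_punch_2 [(0.6, array([ 0.6655, -0.3523,  0.0496]))]
beeswax [(0.6, array([ 0.4044, -0.2868,  0.019 ]))]
soldering_brick [(0.86, array([ 0.3895, -0.1164,  0.0214]))]
dapping_block [(0.49, array([ 0.6512, -0.2721,  0.0385]))]
```

View pics/scene0.png

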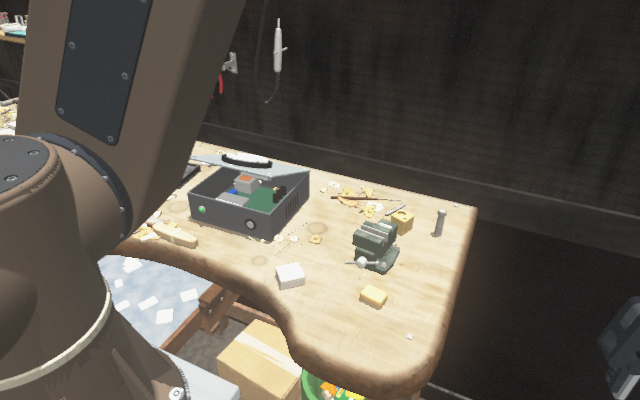

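View pics/top0.png

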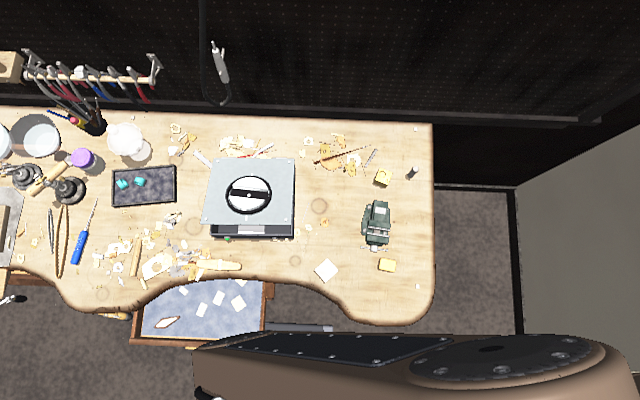

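Run:
```python
from h import *
np.set_printoptions(precision=4,suppress=True)
P=np.load('top1c.npy'); p=cv2.imread('pics/top1.png')
b=cv2.resize(p[130:270,170:330],(800,700),interpolation=cv2.INTER_CUBIC)
cv2.imwrite('pics/crop.png',b[:600])
# cover pixels
m=np.zeros((400,640),bool); m[150:245,195:305]=1
for n,(v,u) in dict(bl=(162,216),br=(163,290),ml=(190,212),mr=(195,290),fl=(218,208),fr=(220,290)).items(): print(n,P[v,u])
m&=(P[...,2]>0.07)
Q=P[m]
rng=np.random.default_rng(0);best=0
for _ in range(500):
    s=Q[rng.choice(len(Q),3,False)];n=np.cross(s[1]-s[0],s[2]-s[0]);L=np.linalg.norm(n)
    if L<1e-5: continue
    n/=L;k=abs((Q-s[0])@n)<0.002
    if k.sum()>best: best=k.sum();bk=k
I=Q[bk];c=I.mean(0);n=np.linalg.svd(I-c,full_matrices=False)[2][2];n*=np.sign(n[2])
print('plane',c,n,best,len(Q),'angle',np.arccos(n[2]),'yaw of normal',np.degrees(np.arctan2(-n[1],-n[0])))
hm=(abs((P-c)@n)<0.003)&m
a=cv2.minAreaRect(I[:,:2].astype(np.float32));print(a,cv2.boxPoints(a))
# in-plane rect
e1=np.cross([0,1,0],n);e1/=np.linalg.norm(e1);e2=np.cross(n,e1)
a=cv2.minAreaRect(np.c_[(I-c)@e1,(I-c)@e2].astype(np.float32));bp=cv2.boxPoints(a);print(a)
print('corners',c+bp[:,:1]*e1+bp[:,1:]*e2)
# head above plane
h=(P-c)@n; k=m&(h>0.013)&(h<0.03); H=P[k]; print('ridge top',H.mean(0),k.sum(), 'h',np.median(h[k]))
np.savez('pl.npz',c=c,n=n)
```

```text
bl [0.6587 0.1941 0.0939]
br [ 0.6655 -0.0071  0.0915]
ml [0.5721 0.1873 0.1279]
mr [ 0.5664 -0.0156  0.1337]
fl [0.4931 0.1804 0.1615]
fr [ 0.4968 -0.0216  0.163 ]
plane [0.5758 0.0922 0.1276] [0.3869 0.0107 0.9221] 3556 6325 angle 0.3974317613273941 yaw of normal -178.42040480078452
((0.580743670463562, 0.09100954234600067), (0.2005079835653305, 0.22341585159301758), 2.109987735748291) [[ 0.4764  0.199 ]
 [ 0.4847 -0.0243]
 [ 0.685  -0.0169]
 [ 0.6768  0.2063]]
((0.0053136274218559265, -0.001201912760734558), (0.21888120472431183, 0.22341574728488922), 1.9455311298370361)
corners [[ 0.4759  0.1989  0.1682]
 [ 0.4838 -0.0243  0.1675]
 [ 0.6855 -0.0169  0.0828]
 [ 0.6776  0.2064  0.0835]]
ridge top [0.5623 0.0899 0.1511] 633 h 0.016622494940259264
```

View pics/crop.png

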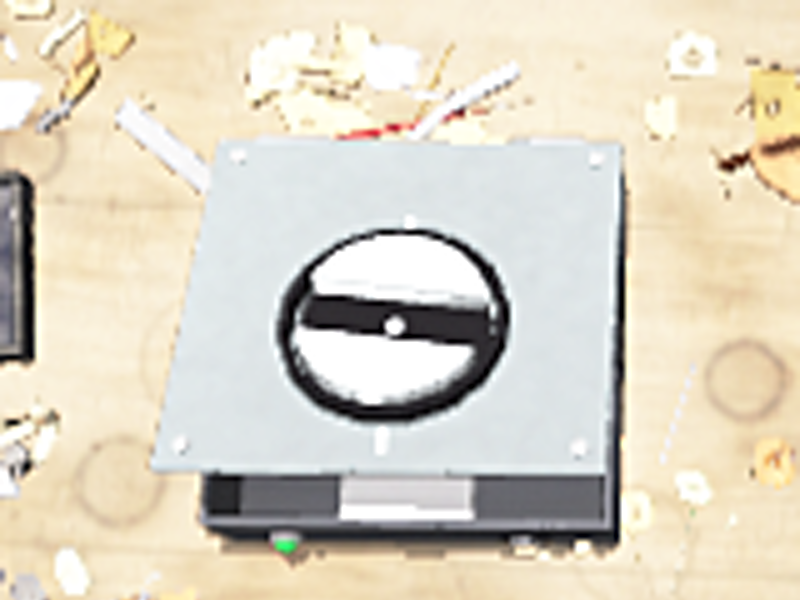

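```bash
cat >> h.py <<'E'
def pose(p,rpy):
    T=np.eye(4);T[:3,:3]=R.from_euler('xyz',rpy,degrees=True).as_matrix();T[:3,3]=p;return T
def cur():
    s=arm.sense();return pose(s['tcp_pos'],s['orientation'])
from scipy.linalg import expm
def plan(T,n=None,T0=None):
    T0=cur() if T0 is None else T0
    D=np.linalg.inv(T0)@T
    rv=R.from_matrix(D[:3,:3]).as_rotvec()
    def step(n):
        # numeric solve: row = shift in old axes then turn
        a=rv/n;Rn=R.from_rotvec(a).as_matrix();S=sum(np.linalg.matrix_power(Rn,k) for k in range(n))
        return np.linalg.solve(S,D[:3,3])*100,np.degrees(a)
    if n is None:
        for n in range(1,80):
            d,a=step(n)
            if np.linalg.norm(d)<3.9 and np.linalg.norm(a)<7: break
    d,a=step(n);print('n',n,np.round(np.r_[d,a],3).tolist());return d,a,n
def rows(T0,rs):
    T=T0.copy()
    for r in np.reshape(rs,(-1,6)):
        T[:3,3]+=T[:3,:3]@np.array(r[:3])/100;T[:3,:3]=T[:3,:3]@R.from_rotvec(np.radians(r[3:])).as_matrix()
    return T
YAW=1.9
def boxT(hx=.673,hy=.0943):
    c,s=np.cos(np.radians(YAW)),np.sin(np.radians(YAW));return np.array([hx,hy,.08]),np.array([c,s,0]),np.array([-s,c,0])
def press(th,dist,clear,tip=.011):
    H,ux,uy=boxT();n=np.array([0,0,1])*np.cos(th)+ux*np.sin(th);f=-ux*np.cos(th)+np.array([0,0,1])*np.sin(th)
    z=-n;y=uy;x=np.cross(y,z);T=np.eye(4);T[:3,:3]=np.c_[x,y,z];T[:3,3]=H+f*dist+n*(.006+clear+tip);return T
E
python3 - <<'E'
from h import *
np.set_printoptions(precision=4,suppress=True)
W1=pose([.44,-.40,.32],[180,0,100]); d,a,n=plan(W1)
T=cur()
for k in range(n): T=rows(T,np.r_[d,a]); print(T[:3,3]) if k%3==0 else 0
P=press(.397,.202,.12);print(P)
d,a,n=plan(P,None,W1)
T=W1
for k in range(n): T=rows(T,np.r_[d,a]); print(T[:3,3]) if k%3==0 else 0
E
```

```text
n 12 [3.038, 0.741, -0.647, 0.0, 0.0, -6.988]
[ 0.212  -0.623   0.2488]
[ 0.3015 -0.5966  0.2682]
[ 0.3757 -0.54    0.2876]
[ 0.4247 -0.4605  0.3071]
[[-0.9217 -0.0332 -0.3864  0.5398]
 [-0.0306  0.9995 -0.0128  0.0899]
 [ 0.3867  0.     -0.9222  0.2844]
 [ 0.      0.      0.      1.    ]]
n 15 [1.795, 3.152, 0.422, 1.083, 1.248, -5.383]
[ 0.4679 -0.3768  0.3158]
[ 0.5364 -0.2928  0.3026]
[ 0.5779 -0.1925  0.2908]
[ 0.589  -0.0841  0.2829]
[0.5692 0.0232 0.2812]
```

```bash
python3 -m pendant '[3,0.75,-0.65,0,0,-7, 3,0.75,-0.65,0,0,-7, 3,0.75,-0.65,0,0,-7, 3,0.75,-0.65,0,0,-7]' 0
python3 -m pendant '[3,0.75,-0.65,0,0,-7, 3,0.75,-0.65,0,0,-7, 3,0.75,-0.65,0,0,-7, 3,0.75,-0.65,0,0,-7]'
python3 -m pendant '[3,0.75,-0.65,0,0,-7, 3,0.75,-0.65,0,0,-7, 3,0.75,-0.65,0,0,-7, 3,0.75,-0.65,0,0,-7]'
python3 - <<'E'
from h import *
d,a,n=plan(press(.397,.202,.12));print(arm.sense()['qpos'])
E
```

```text
t: 2.73
tcp_pos: [0.3016, -0.5977, 0.2685]
orientation: [180.0, 0.0, 44.5]
force: [0.9, 0.6, -0.0]
finger_gap: 0.039
t: 3.07
tcp_pos: [0.3948, -0.5171, 0.2944]
orientation: [180.0, 0.0, 72.5]
force: [-0.3, -0.0, -0.2]
finger_gap: -0.0002
t: 3.4
tcp_pos: [0.439, -0.4024, 0.3204]
orientation: [180.0, 0.0, 100.5]
force: [1.1, 0.2, 0.4]
finger_gap: 0.0
n 15 [1.784, 3.175, 0.423, 1.076, 1.252, -5.349]
[-4.54306413e+01  1.91648676e+01  9.33291427e+01  9.35737472e-03
  6.74946700e+01 -5.59497524e+01]
```

```bash
for i in 1 2 3; do :; done
python3 -m pendant '[1.8,3.2,0.42,1.1,1.25,-5.35, 1.8,3.2,0.42,1.1,1.25,-5.35, 1.8,3.2,0.42,1.1,1.25,-5.35, 1.8,3.2,0.42,1.1,1.25,-5.35, 1.8,3.2,0.42,1.1,1.25,-5.35]'
python3 -m pendant '[1.8,3.2,0.42,1.1,1.25,-5.35, 1.8,3.2,0.42,1.1,1.25,-5.35, 1.8,3.2,0.42,1.1,1.25,-5.35, 1.8,3.2,0.42,1.1,1.25,-5.35, 1.8,3.2,0.42,1.1,1.25,-5.35]'
python3 -m pendant '[1.8,3.2,0.42,1.1,1.25,-5.35, 1.8,3.2,0.42,1.1,1.25,-5.35, 1.8,3.2,0.42,1.1,1.25,-5.35, 1.8,3.2,0.42,1.1,1.25,-5.35]'
python3 - <<'E'
from h import *
cap('scene','s2');print(arm.sense()['qpos']);cap('wrist','w2')
plan(press(.397,.202,.12))
E
```

```text
t: 3.82
tcp_pos: [0.5547, -0.2621, 0.2984]
orientation: [-176.1, -7.3, 126.9]
force: [1.1, -0.3, -0.6]
finger_gap: -0.0
t: 4.23
tcp_pos: [0.5912, -0.0831, 0.2824]
orientation: [-175.9, -15.6, 153.7]
force: [0.5, 0.2, -0.9]
finger_gap: 0.0001
t: 4.57
tcp_pos: [0.5584, 0.0604, 0.2816]
orientation: [-178.7, -21.7, 176.0]
force: [0.5, 0.7, -0.2]
finger_gap: 0.0001
[  2.90845796  30.45325077  84.27727261   1.25827865  87.16525208
 -84.32086047]
n 1 [1.871, 2.514, 0.413, 0.901, 0.932, -5.198]
```

View pics/w2.png

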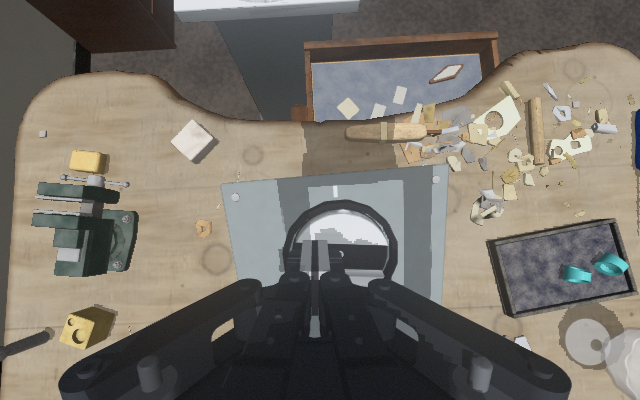

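View pics/s2.png

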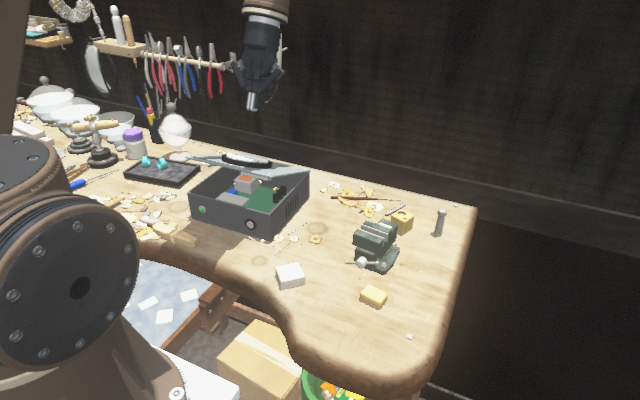

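```bash
python3 -m pendant '[1.9,2.5,0.4,0.9,0.9,-5.2, 0,0,0,0,0,0, 0,0,3,0,0,0, 0,0,3,0,0,0, 0,0,0,0,0,0]'
python3 - <<'E'
from h import *
np.set_printoptions(precision=4,suppress=True)
p,d=cap('wrist','w3');P=cloud('wrist',d);plan(press(.397,.202,.0))
for v,u in [(190,240),(190,440),(230,235),(170,335),(200,335)]: print(P[v,u])
for t in ['cover_front','slot']:
  b=arm.boxes_of('wrist',t);print(t,[(x['p'],w('wrist',x['at'])) for x in b[:2]])
print(press(.397,.2,0,0)[:3,3])
# check plane
L=np.load('pl.npz');k=(abs((P-L['c'])@L['n'])<.006);k&=(P[...,0]<.67)
I=P[k];c=I.mean(0);n=np.linalg.svd(I-c,full_matrices=False)[2][2];print(k.sum(),n,c,(c-L['c'])@L['n'])
E
```

```text
t: 5.08
tcp_pos: [0.5147, 0.0838, 0.2259]
orientation: [-179.8, -23.0, -178.7]
force: [-0.6, 0.8, 0.0]
finger_gap: -0.0001
n 2 [0.005, 0.261, 2.952, 0.028, -0.042, -0.277]
[ 0.4391 -0.02    0.0033]
[0.4327 0.2537 0.0029]
[0.4977 0.0234 0.1661]
[0.408  0.1097 0.0027]
[0.4497 0.1104 0.0017]
cover_front [(0.98, array([0.5153, 0.1004, 0.1654])), (0.75, array([0.5098, 0.094 , 0.1604]))]
slot [(0.7, array([0.5341, 0.1075, 0.1562]))]
[0.491  0.0883 0.1629]
17959 [0.3806 0.0131 0.9247] [0.5113 0.0913 0.159 ] 0.004064478647772537
```

View pics/w3.png

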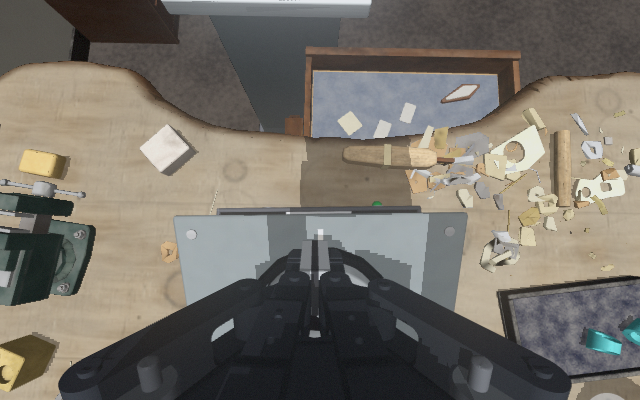

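Run:
```python
from h import *
np.set_printoptions(precision=4,suppress=True)
p,d=cap('wrist','w4');P=cloud('wrist',d)
H,ux,uy=boxT();th=.397;f=-ux*np.cos(th)+np.array([0,0,1])*np.sin(th);n=np.array([0,0,1])*np.cos(th)+ux*np.sin(th)
for u in (200,260,380,440):
  for v in (212,214,216,218,222,232): q=P[v,u]-H;print(u,v,P[v,u],'dist',q@f,'h',q@n,'y',q@uy)
for v in range(225,262,4): q=P[v,314]-H;print(v,P[v,314],'dist',q@f,'h',q@n,'y',q@uy)
plan(press(.397,.205,.0),4)
```

```text
200 212 [ 0.488  -0.0041  0.1682] dist 0.20760409321892676 h 0.008648502481145126 y -0.09217424117105971
200 214 [ 0.4895 -0.0045  0.1669] dist 0.20576974328939523 h 0.00795289507920198 y -0.092679567568069
200 216 [ 0.491  -0.0044  0.1669] dist 0.20435085505721187 h 0.00857126520317486 y -0.09261388318153192
200 218 [ 0.4925 -0.0046  0.1663] dist 0.20271553071600912 h 0.008540284186435904 y -0.09283178367708009
200 222 [ 0.4955 -0.0054  0.1636] dist 0.1989945053730761 h 0.007269558235287202 y -0.09380144815429999
200 232 [ 0.5032 -0.0063  0.1602] dist 0.19055092665540074 h 0.00704341300949636 y -0.09495265058042433
260 212 [0.4869 0.0417 0.1669] dist 0.20677935498193928 h 0.007538615684652902 y -0.04641633507212896
260 214 [0.4884 0.0418 0.1669] dist 0.20535488232406401 h 0.008144658432717833 y -0.046395590887904535
260 216 [0.4899 0.0416 0.1658] dist 0.2035749312713177 h 0.007672394566190857 y -0.04659931471232322
260 218 [0.4914 0.0416 0.1656] dist 0.20207885256737124 h 0.008077128941774203 y -0.046620816521571296
260 222 [0.4944 0.0414 0.1637] dist 0.1985927992439036 h 0.00750490
[... 1672 characters left out ...]
ist 0.18582164971959747 h 0.008162766318058193 y -0.004975026722848005
241 [0.5071 0.0841 0.2306] dist 0.21148657749974015 h 0.07467840602078796 y -0.004740256956197202
245 [0.5091 0.0841 0.2349] dist 0.21127909440715156 h 0.07933178950915341 y -0.004744142961868829
249 [0.5109 0.0842 0.24  ] dist 0.2115690899235711 h 0.0847454884722689 y -0.00474327569375587
253 [0.5126 0.0842 0.2446] dist 0.21179615196889934 h 0.08968831886130524 y -0.004742866243885752
257 [0.5142 0.0843 0.249 ] dist 0.21202413138414783 h 0.09433070369170282 y -0.004742332429422881
261 [0.5159 0.0843 0.2507] dist 0.2111283765032143 h 0.09655195468334662 y -0.00475226609950707
n 4 [0.131, 0.127, 1.565, 0.021, 0.07, -0.137]
```

```bash
python3 -m pendant '[0,0.25,1.4,0,0,-0.3, 0,0.25,1.4,0,0,0, 0,0,1.3,0,0,0, 0,0,1.0,0,0,0, 0,0,0,0,0,0]'
python3 -m pendant '[0,0,0.3,0,0,0, 0,0,0.3,0,0,0,0,0,0,0,0,0]'
python3 - <<'E'
from h import *
cap('wrist','w5');cap('scene','s5')
plan(press(.397,.202,.0),1)
# rotation about hinge rows
T1=press(.397,.202,0);T2=press(.0,.202,0);plan(T2,10,T1)
E
```

```text
t: 5.7
tcp_pos: [0.4982, 0.0885, 0.1818]
orientation: [-180.0, -22.6, -178.3]
force: [-0.6, 0.6, 0.2]
finger_gap: 0.0002
t: 5.95
tcp_pos: [0.4964, 0.0885, 0.1769]
orientation: [-180.0, -22.6, -178.3]
force: [-0.4, 0.0, 0.2]
finger_gap: 0.0001
n 1 [0.158, -0.014, 0.421, 0.068, 0.187, -0.215]
n 10 [0.052, 0.0, 0.803, 0.0, -2.275, 0.0]
```

View pics/w5.png

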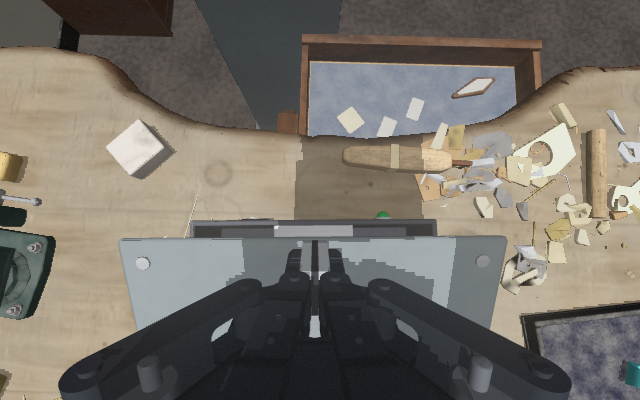

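View pics/s5.png

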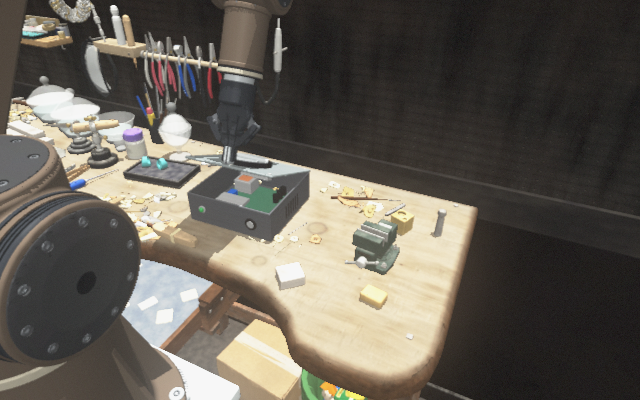

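```bash
python3 -m pendant '[-0.05,0,0.2,0,0,0, 0,0,0.2,0,0,0,0,0,0.2,0,0,0]'
python3 -m pendant '[0.05,0,0.8,0,-2.3,0, 0.05,0,0.8,0,-2.3,0]'
```

```text
t: 6.3
tcp_pos: [0.4945, 0.0885, 0.1709]
orientation: [-180.0, -22.6, -178.3]
force: [1.6, -0.6, 1.2]
finger_gap: 0.0003
t: 6.47
tcp_pos: [0.4881, 0.0883, 0.156]
orientation: [-180.0, -17.9, -178.3]
force: [1.4, -0.5, 1.0]
finger_gap: -0.0003
```

Run:
```python
from h import *
p,d=cap('wrist','w6');P=cloud('wrist',d)
np.set_printoptions(precision=4,suppress=True)
m=np.zeros((400,640),bool);m[255:290,140:225]=1;m[255:290,400:480]=1;m&=P[...,2]>.07;I=P[m];c=I.mean(0);n=np.linalg.svd(I-c,full_matrices=False)[2][2];print(c,n,np.arccos(abs(n[2])),len(I))
```

```text
[0.4923 0.0848 0.1432] [0.9461 0.0279 0.3226] 1.2423512735094662 5775
```

View pics/w6.png

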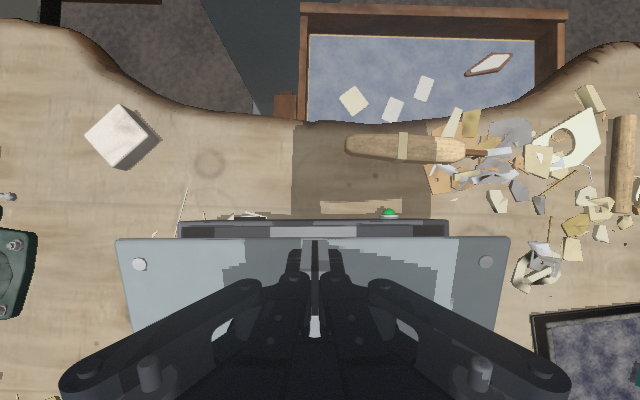

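```bash
python3 -m pendant '[0.05,0,0.8,0,-2.3,0, 0.05,0,0.8,0,-2.3,0,0.05,0,0.8,0,-2.3,0, 0.05,0,0.8,0,-2.3,0]'
python3 -m pendant '[0.05,0,0.8,0,-2.3,0, 0.05,0,0.8,0,-2.3,0,0,0,0,0,0,0]'
python3 - <<'E'
from h import *
plan(press(0,.202,0),2)
E
```

```text
t: 6.85
tcp_pos: [0.4778, 0.0881, 0.126]
orientation: [-180.0, -8.7, -178.3]
force: [1.2, -0.3, 1.1]
finger_gap: -0.0001
t: 7.1
tcp_pos: [0.4724, 0.0878, 0.1095]
orientation: [-180.0, -4.3, -178.3]
force: [-0.8, -0.9, -0.2]
finger_gap: -0.0
n 2 [0.027, -0.007, 0.629, -0.014, -2.138, -0.104]
```

```bash
python3 -m pendant '[0,0,0.6,0,-2.1,0, 0,0,0.4,0,-2.1,0,0,0,0.2,0,0,0,0,0,0,0,0,0]'
python3 -m pendant '[0,0,0.2,0,0,0,0,0,0,0,0,0]'
```

```text
t: 7.43
tcp_pos: [0.4737, 0.0879, 0.0983]
orientation: [-180.0, -0.1, -178.3]
force: [0.3, -0.3, 0.3]
finger_gap: -0.0001
t: 7.6
tcp_pos: [0.4745, 0.088, 0.0969]
orientation: [-180.0, -0.0, -178.3]
force: [-3.0, -0.5, 13.9]
finger_gap: 0.0001
```

```bash
python3 -m pendant '[0,0,0.05,0,0,0,0,0,0,0,0,0,0,0,0,0,0,0]'
python3 -m pendant '[0,0,-0.5,0,0,0,0,0,-2,0,0,0,0,0,-4,0,0,0,0,0,-4,0,0,0,0,0,-4,0,0,0]' 5
python3 -m pendant '[-0.7,0,0,0,0,0,0,0,0,0,0,0]'
python3 - <<'E'
from h import *
np.set_printoptions(precision=4,suppress=True)
print(arm.sense()['qpos'],arm.sense()['finger_gap'])
p,d=cap('wrist','w7');P=cloud('wrist',d);np.save('w7c.npy',P)
m=arm.boxes_of('wrist','slot');print([(x['p'],w('wrist',x['at'])) for x in m[:3]])
p,d=cap('top','t7');P=cloud('top',d);np.save('t7c.npy',P)
m=arm.boxes_of('top','slot');print([(x['p'],w('top',x['at'])) for x in m[:3]])
cap('scene','s7')
E
```

```text
t: 7.85
tcp_pos: [0.4745, 0.088, 0.0968]
orientation: [-180.0, -0.0, -178.3]
force: [-6.6, -0.4, 25.0]
finger_gap: 0.0001
t: 8.27
tcp_pos: [0.4737, 0.0879, 0.2428]
orientation: [-180.0, -0.1, -178.3]
force: [1.6, -0.4, -0.5]
finger_gap: 0.05
t: 8.43
tcp_pos: [0.4835, 0.0884, 0.2436]
orientation: [180.0, 0.3, -178.3]
force: [-1.2, 0.0, -0.4]
finger_gap: 0.0497
[  6.839   14.6109 111.9061  -0.021   53.1817 -84.8266] 0.049723466694562804
[(0.91, array([0.5428, 0.0909, 0.0962]))]
[(0.8, array([0.5613, 0.0714, 0.0876])), (0.34, array([ 0.3894, -0.1141,  0.0206]))]
```

View pics/w7.png

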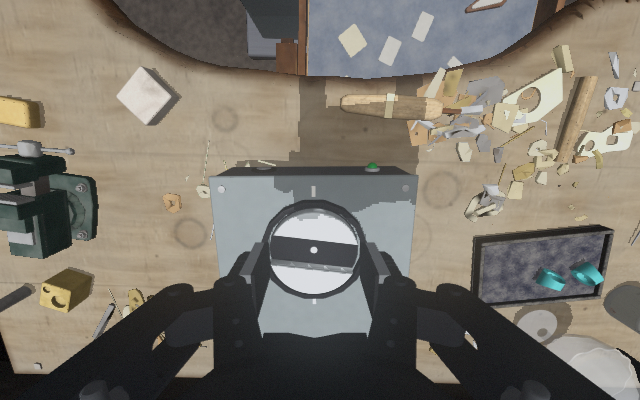

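View pics/t7.png

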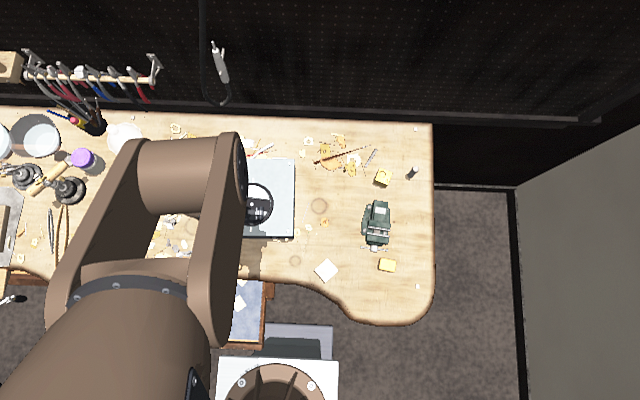

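View pics/s7.png

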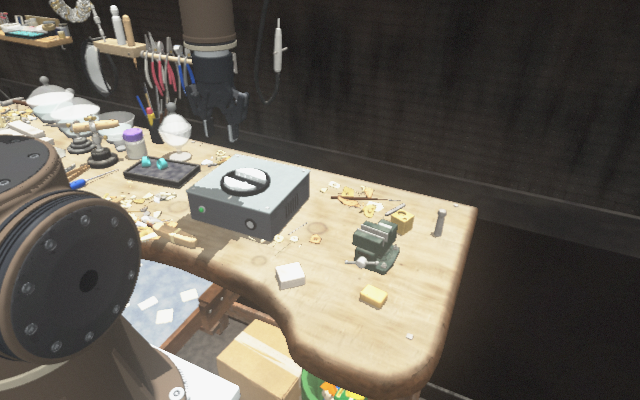

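Run:
```python
from h import *
np.set_printoptions(precision=4,suppress=True)
p=cv2.imread('pics/w7.png');P=np.load('w7c.npy')
for v,u in [(250,313),(250,280),(258,340),(225,313),(280,300),(190,240),(190,400)]: print((u,v),P[v,u],p[v,u])
hsv=p.max(2)
z=P[...,2]
m=np.zeros((400,640),bool);m[200:300,262:362]=1
fl=m&(z>.085)&(z<.094)&(hsv<90); top=m&(z>.0985)
F=P[fl][:,:2].astype(np.float32);print(fl.sum(),cv2.minAreaRect(F),F.mean(0))
T=P[top];print(top.sum(),T.mean(0),cv2.minEnclosingCircle(T[:,:2].astype(np.float32)))
c=F-F.mean(0);e=np.linalg.svd(c,full_matrices=False)[2][0];print('slot dir deg from +y cw',np.degrees(np.arctan2(e[0],e[1])))
cover=m*0
v=p.copy();v[fl]=(0,0,255);v[top]=(0,255,0);cv2.imwrite('pics/m7.png',cv2.resize(v[180:320,230:400],None,fx=4,fy=4))
```

```text
(313, 250) [0.5462 0.089  0.0879] [225 221 219]
(280, 250) [0.5473 0.0518 0.0878] [75 71 70]
(340, 258) [0.556  0.1201 0.0865] [77 72 70]
(313, 225) [0.511  0.0881 0.1023] [225 221 219]
(300, 280) [0.576  0.0755 0.1024] [225 222 219]
(240, 190) [0.4801 0.0089 0.084 ] [173 171 162]
(400, 190) [0.4749 0.1799 0.0853] [117 115 110]
2231 ((0.5419029593467712, 0.0899924486875534), (0.10969679057598114, 0.10378657281398773), 6.746592044830322) [0.5429 0.0899]
3866 [0.5338 0.0876 0.1211] ((0.5026654005050659, 0.09034308791160583), 0.09156037122011185)
slot dir deg from +y cw 7.5414443
```

View pics/m7.png

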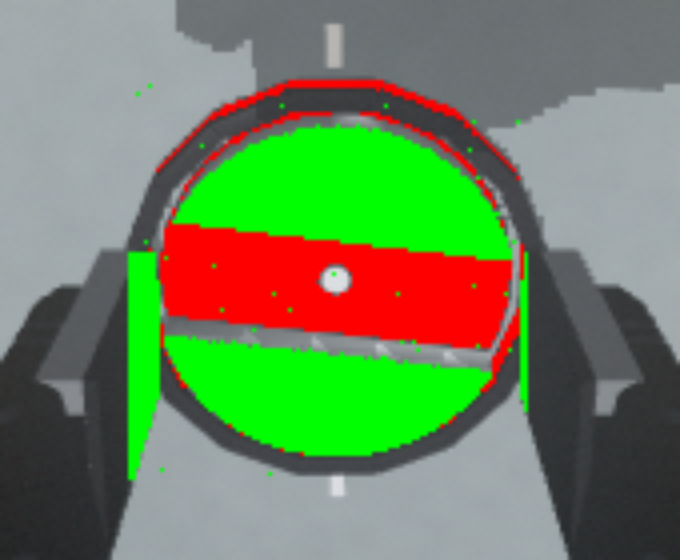

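Run:
```python
from h import *
np.set_printoptions(precision=4,suppress=True)
i=arm.camera_info('wrist');K=np.array(i['mtx']);Rm=R.from_euler('xyz',i['rotation'],degrees=True).as_matrix();o=np.array(i['origin'])
def ray(u,v,z):
    d=Rm@np.array([(u-K[0,2])/K[0,0],-(v-K[1,2])/K[1,1],-1]);return o+d*(z-o[2])/d[2]
a,b=ray(270.75,236.25,.103),ray(358,245.5,.103);print(a,b,np.degrees(np.arctan2(*(b-a)[:2])))
a,b=ray(271,260.5,.089),ray(352,272,.089);print(a,b,np.degrees(np.arctan2(*(b-a)[:2])))
a,b=ray(313,192,.086),ray(314,301,.086);print('marks',a,b,np.degrees(np.arctan2(*(b-a)[1::-1])),(a+b)/2)
print('dot',ray(313.5,250,.089))
plan(pose([.5455,.0893,.150],[180,0,175.6]),3)
```

```text
[0.521  0.0442 0.103 ] [0.5288 0.1358 0.103 ] 4.857224040623235
[0.5561 0.0418 0.089 ] [0.5679 0.1339 0.089 ] 7.281026707733717
marks [0.4764 0.0869 0.086 ] [0.6093 0.0918 0.086 ] 2.092547639839592 [0.5429 0.0893 0.086 ]
dot [0.5418 0.0893 0.089 ]
n 3 [-2.193, 0.056, 2.983, -0.014, -0.051, 2.027]
```

```bash
python3 -m pendant '[-2.1,0.05,3,0,0,2.4,-2.1,0.05,3,0,0,2.4,-2.1,0.05,3,0,0,2.4,0,0,0,0,0,0]' 4
python3 - <<'E'
from h import *
np.set_printoptions(precision=4,suppress=True)
p,d=cap('wrist','w8')
cv2.imwrite('pics/w8c.png',cv2.resize(p[200:400,200:440,::-1],None,fx=3,fy=3))
plan(pose([.5435,.0893,.150],[180,0,174.5]),1); print(arm.sense()['tcp_pos'],arm.sense()['finger_gap'])
E
```

```text
t: 9.02
tcp_pos: [0.5438, 0.0884, 0.1445]
orientation: [-179.9, -0.4, 174.3]
force: [-2.6, 0.2, -0.6]
finger_gap: 0.0399
n 1 [-0.08, 0.086, -0.331, -0.101, -0.376, -0.055]
[0.5426 0.0885 0.1467] 0.04004360226535529
```

View pics/w8c.png

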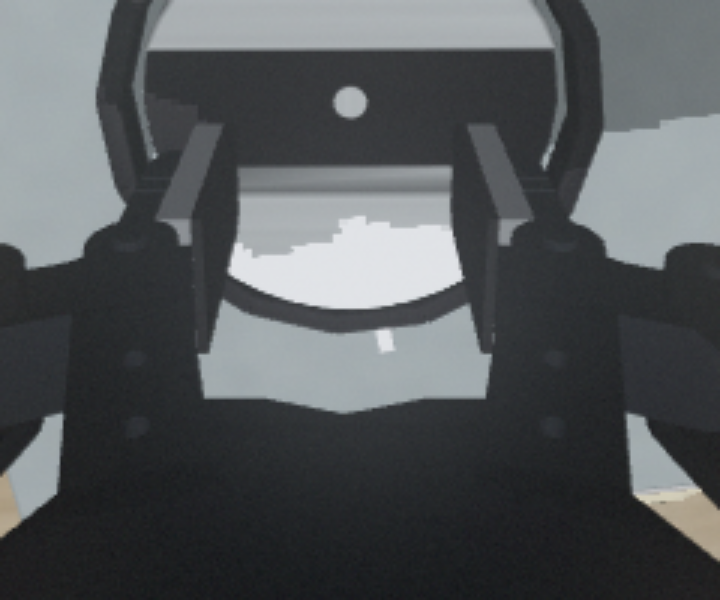

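Run:
```python
from h import *
np.set_printoptions(precision=4,suppress=True)
i=arm.camera_info('wrist');K=np.array(i['mtx']);Rm=R.from_euler('xyz',i['rotation'],degrees=True).as_matrix();o=np.array(i['origin'])
def ray(u,v,z):
    d=Rm@np.array([(u-K[0,2])/K[0,0],-(v-K[1,2])/K[1,1],-1]);return o+d*(z-o[2])/d[2]
print('dot',ray(200+350/3,200+102/3,.089),'far edge',ray(200+350/3,200+49/3,.103),'near',ray(200+350/3,200+165/3,.103),'near low',ray(200+350/3,200+192/3,.089), arm.sense()['tcp_pos'])
p,d=arm.capture('wrist');P=cloud('wrist',d);print('depth dot',P[234,317],P[225,317],P[240,317])
```

```text
dot [0.5483 0.09   0.089 ] far edge [0.5302 0.0916 0.103 ] near [0.5583 0.0889 0.103 ] near low [0.5725 0.0877 0.089 ] [0.5426 0.0885 0.1467]
depth dot [0.5481 0.0904 0.0913] [0.541  0.091  0.0915] [0.5526 0.09   0.0917]
```

```bash
python3 -m pendant '[-0.4,0.1,1.2,0,0,0,0,0,1.2,0,0,0,0,0,0.8,0,0,0,0,0,0,0,0,0,0,0,0,0,0,0]'
python3 - <<'E'
from h import *
np.set_printoptions(precision=4,suppress=True)
p,d=cap('wrist','w9')
cv2.imwrite('pics/w9c.png',cv2.resize(p[200:400,200:440,::-1],None,fx=3,fy=3))
plan(pose([.5465,.0895,.110],[180,0,174.5]),1); print(arm.sense()['tcp_pos'],arm.sense()['force'])
E
```

```text
t: 9.53
tcp_pos: [0.5475, 0.0895, 0.1191]
orientation: [-180.0, -0.0, 174.5]
force: [0.7, 0.2, 0.1]
finger_gap: 0.0401
n 1 [0.136, -0.013, 0.946, -0.015, 0.039, -0.004]
[0.5479 0.0895 0.1195] [ 0.161   0.241  -0.9396]
```

View pics/w9c.png

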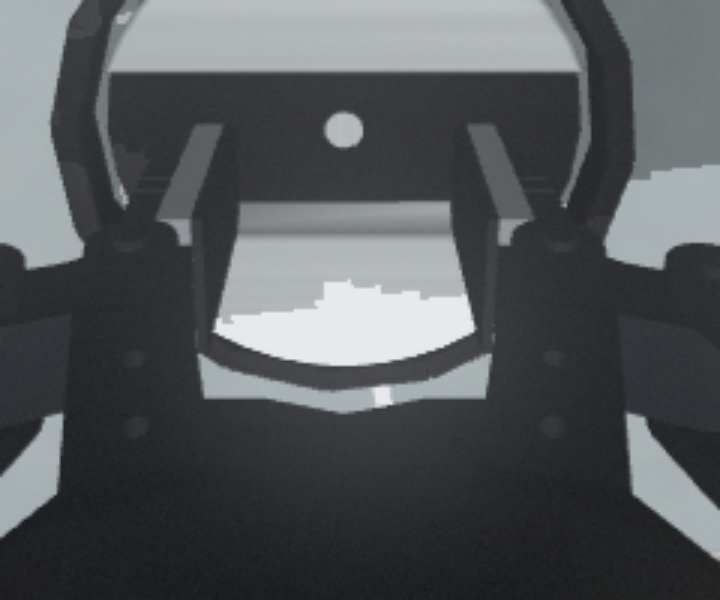

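```bash
python3 -m pendant '[0.15,0,0.4,0,0,0,0,0,0.4,0,0,0,0,0,0,0,0,0]'
python3 -m pendant '[0,0,0.3,0,0,0,0,0,0.3,0,0,0,0,0,0,0,0,0]'
python3 - <<'E'
from h import *
np.set_printoptions(precision=4,suppress=True)
p,d=cap('wrist','w10')
cv2.imwrite('pics/w10c.png',cv2.resize(p[200:400,200:440,::-1],None,fx=3,fy=3))
cap('scene','s10')
E
```

```text
t: 9.83
tcp_pos: [0.546, 0.0896, 0.1104]
orientation: [-180.0, -0.0, 174.5]
force: [-0.5, -0.4, -0.1]
finger_gap: 0.0399
t: 10.08
tcp_pos: [0.5461, 0.0896, 0.1043]
orientation: [-180.0, -0.0, 174.5]
force: [0.2, 0.1, 0.7]
finger_gap: 0.04
```

View pics/w10c.png

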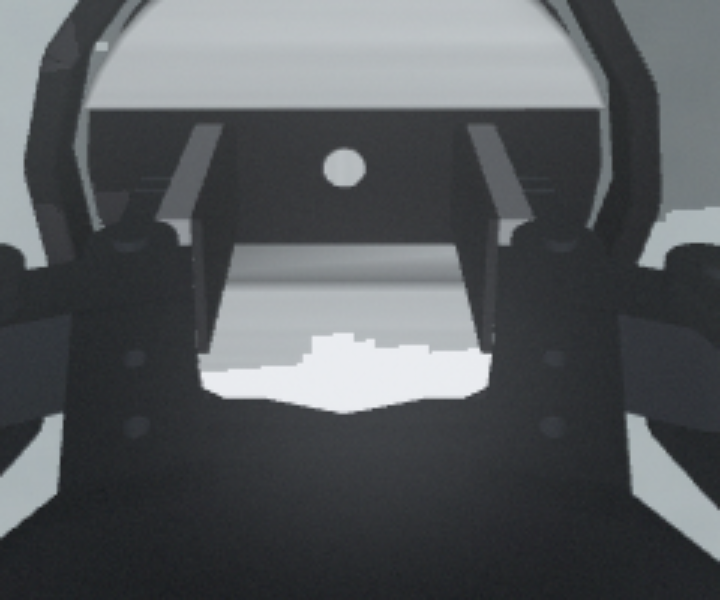

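```bash
python3 -m pendant '[0,0,0.3,0,0,0,0,0,0.15,0,0,0,0,0,0,0,0,0]'
python3 -m pendant '[0,0,0.1,0,0,0,0,0,0,0,0,0]'
```

```text
t: 10.43
tcp_pos: [0.5462, 0.0896, 0.1]
orientation: [-180.0, -0.0, 174.5]
force: [-0.7, 0.4, 0.1]
finger_gap: 0.0401
t: 10.6
tcp_pos: [0.5464, 0.0896, 0.0992]
orientation: [-180.0, 0.0, 174.5]
force: [-1.0, 0.1, -1.1]
finger_gap: 0.0399
```

```bash
python3 -m pendant '[0,0,0,0,0,4,0,0,0,0,0,4,0,0,0,0,0,4,0,0,0,0,0,4,0,0,0,0,0,4]'
python3 -c "
from h import *
s=arm.sense();print(s['force'],s['moment']);p,d=cap('wrist','w11')"
```

```text
t: 11.02
tcp_pos: [0.5468, 0.0895, 0.0994]
orientation: [180.0, 0.1, 154.3]
force: [1.9, -1.2, -0.5]
finger_gap: 0.0399
[ 1.88160267 -1.17688591 -0.4929215 ] [-0.18638462 -0.36413897  0.04320201]
```

View pics/w11.png

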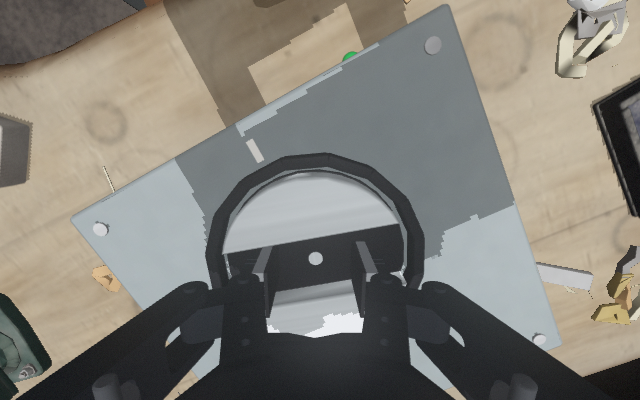

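```bash
R5='x'; python3 -m pendant '[0,0,0,0,0,4,0,0,0,0,0,4,0,0,0,0,0,4,0,0,0,0,0,4,0,0,0,0,0,4]'
python3 -m pendant '[0,0,0,0,0,4,0,0,0,0,0,4,0,0,0,0,0,4,0,0,0,0,0,4,0,0,0,0,0,4]'
python3 -m pendant '[0,0,0,0,0,4,0,0,0,0,0,4,0,0,0,0,0,4,0,0,0,0,0,4,0,0,0,0,0,2]'
python3 -c "
from h import *
s=arm.sense();print(s['force'],s['moment']);p,d=cap('wrist','w12')"
```

```text
t: 11.48
tcp_pos: [0.547, 0.0896, 0.0995]
orientation: [180.0, 0.1, 134.4]
force: [2.8, -0.6, -1.7]
finger_gap: 0.0403
t: 11.9
tcp_pos: [0.5471, 0.0895, 0.0995]
orientation: [179.9, 0.1, 114.4]
force: [3.4, -2.5, -2.3]
finger_gap: 0.0396
t: 12.32
tcp_pos: [0.5471, 0.0894, 0.0995]
orientation: [179.9, 0.0, 96.4]
force: [3.0, -2.9, -1.9]
finger_gap: 0.0401
[ 3.04957552 -2.89521199 -1.88693177] [-0.54746015 -0.60280198  0.07075015]
```

View pics/w12.png

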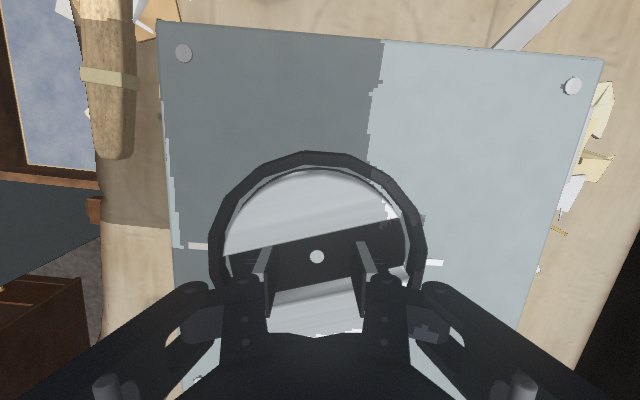

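```bash
python3 -m pendant '[0,0,0,0,0,3,0,0,0,0,0,3,0,0,0,0,0,3,0,0,0,0,0,2,0,0,0,0,0,0]'
python3 -c "
from h import *
s=arm.sense();print(s['force'],s['moment'])"
python3 -m pendant '[0,0,0,0,0,2,0,0,0,0,0,2,0,0,0,0,0,0]'
python3 -c "
from h import *
s=arm.sense();print(s['force'],s['moment']);cap('wrist','w13')"
```

```text
t: 12.78
tcp_pos: [0.5469, 0.0894, 0.0995]
orientation: [179.9, 0.0, 85.5]
force: [3.1, -3.4, -0.6]
finger_gap: 0.04
[ 3.1154364  -3.36349523 -0.63484604] [-0.49673362 -0.52728539  0.09731632]
t: 13.03
tcp_pos: [0.5468, 0.0894, 0.0995]
orientation: [179.9, 0.0, 81.5]
force: [3.0, -2.7, -0.8]
finger_gap: 0.0399
[ 3.01865238 -2.65340121 -0.76199632] [-0.59700703 -0.48813363  0.07797556]
```

View pics/w13.png

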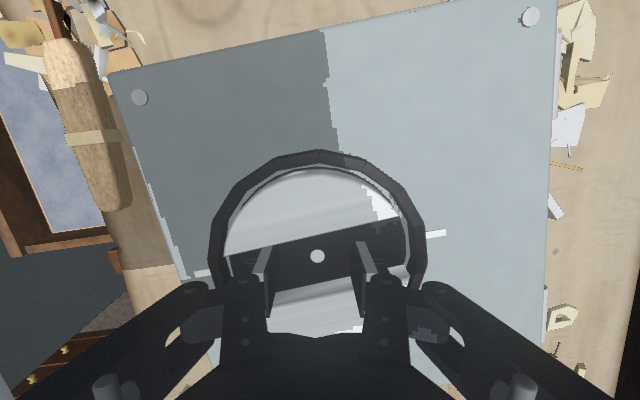

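```bash
python3 -m pendant '[0,0,0,0,0,1,0,0,0,0,0,1,0,0,0,0,0,0]'
python3 -c "
from h import *
s=arm.sense();print(s['force'],s['moment'])"
python3 -m pendant '[0,0,0,0,0,1,0,0,0,0,0,1,0,0,0,0,0,0]'
python3 -c "
from h import *
s=arm.sense();print(s['force'],s['moment']);cap('wrist','w14')"
```

```text
t: 13.33
tcp_pos: [0.5467, 0.0895, 0.0994]
orientation: [180.0, 0.0, 79.5]
force: [3.9, -4.3, -0.7]
finger_gap: 0.0401
[ 3.88126212 -4.2870758  -0.6591759 ] [-0.62554062 -0.53636504  0.05193904]
t: 13.58
tcp_pos: [0.5466, 0.0894, 0.0994]
orientation: [180.0, 0.0, 77.5]
force: [3.2, -4.2, 0.7]
finger_gap: 0.04
[ 3.20340828 -4.18799215  0.70368593] [-0.72855769 -0.48155544  0.10343482]
```

View pics/w14.png

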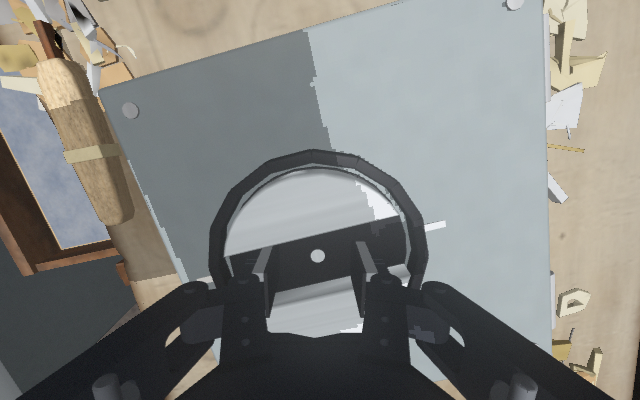

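```bash
python3 -m pendant '[0,0,0,0,0,1,0,0,0,0,0,1,0,0,0,0,0,0]'
python3 -c "
from h import *
s=arm.sense();print(s['force'],s['moment'])"
python3 -m pendant '[0,0,0,0,0,1,0,0,0,0,0,0]'
python3 -c "
from h import *
s=arm.sense();print(s['force'],s['moment']);cap('wrist','w15')"
```

```text
t: 13.88
tcp_pos: [0.5467, 0.0893, 0.0994]
orientation: [179.9, 0.0, 75.6]
force: [3.2, -4.7, -0.9]
finger_gap: 0.0398
[ 3.2244333  -4.67630931 -0.89711661] [-0.79905903 -0.5677579   1.11770472]
t: 14.05
tcp_pos: [0.5467, 0.0894, 0.0994]
orientation: [179.9, 0.0, 74.7]
force: [3.4, -4.6, 0.7]
finger_gap: 0.0402
[ 3.36485252 -4.64962234  0.65528973] [-0.79561156 -0.57195662  1.76163695]
```

```bash
python3 -m pendant '[0,0,0,0,0,-4,0,0,0,0,0,-4,0,0,0,0,0,-3,0,0,0,0,0,0]'
python3 -m pendant '[0,0,-0.5,0,0,0,0,0,-1,0,0,0,0,0,-3,0,0,0,0,0,-4,0,0,0,0,0,-4,0,0,0]'
python3 -m pendant '[0,0,-2,0,0,0,0,0,0,0,0,0,0,0,0,0,0,0]'
python3 -c "
from h import *
s=arm.sense();print(s['force'],s['moment']);cap('wrist','w16');cap('scene','s16')"
```

```text
t: 14.43
tcp_pos: [0.5459, 0.0897, 0.0992]
orientation: [-180.0, 0.0, 85.7]
force: [-0.5, 0.5, -0.7]
finger_gap: 0.0399
t: 14.85
tcp_pos: [0.5455, 0.0896, 0.2261]
orientation: [-179.9, 0.0, 85.4]
force: [2.1, 0.0, 0.2]
finger_gap: 0.04
t: 15.1
tcp_pos: [0.547, 0.0898, 0.2465]
orientation: [179.8, -0.0, 85.4]
force: [-0.0, 0.4, 0.1]
finger_gap: 0.0399
[-0.04087203  0.36641897  0.08844676] [-0.01027745 -0.02737941  0.00101853]
```

View pics/w16.png

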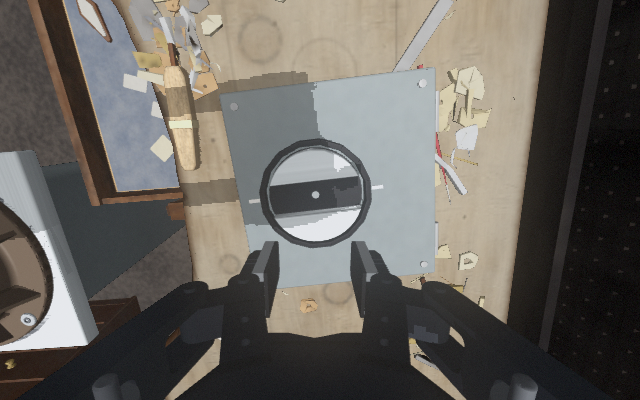

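View pics/s16.png

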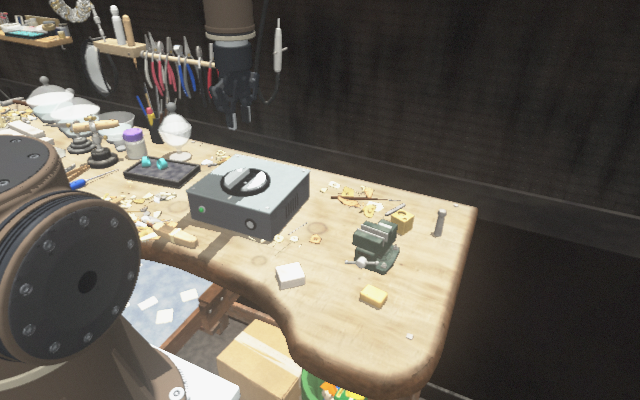

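Run:
```python
from h import *
p,d=cap('wrist','w17');g=p.max(2);P=cloud('wrist',d)
m=np.zeros((400,640),np.uint8);m[165:225,272:358]=(g[165:225,272:358]<75)
n,l,s,c=cv2.connectedComponentsWithStats(m);k=1+np.argmax(s[1:,4]);ys,xs=np.where(l==k)
# edges of slot: top and bottom per column -> world at own heights
i=arm.camera_info('wrist');K=np.array(i['mtx']);Rm=R.from_euler('xyz',i['rotation'],degrees=True).as_matrix();o=np.array(i['origin'])
def ray(u,v,z):
    q=Rm@np.array([(u-K[0,2])/K[0,0],-(v-K[1,2])/K[1,1],-1]);return o+q*(z-o[2])/q[2]
for f,z in ((np.min,.103),(np.max,.089)):
    A=np.array([ray(u,f(ys[xs==u])+(-.5 if f is np.min else .5),z) for u in range(282,350)])
    print('slot yaw',np.degrees(np.arctan(np.polyfit(A[:,0],A[:,1],1)[0])))
a,b=ray(254,201,.086),ray(377,187,.086);print('marks yaw',np.degrees(np.arctan2(b[1]-a[1],b[0]-a[0])))
q=P[[110,110,260,260],[240,415,265,420]];print(q)
cv2.imwrite('pics/w17c.png',cv2.resize(p[125:265,230:400,::-1],None,fx=4,fy=4))
```

```text
slot yaw 1.8526714469258319
slot yaw 13.835911502989102
marks yaw 2.1354816092062463
[[0.47831492 0.18088146 0.08580723]
 [0.65161969 0.16711668 0.08452171]
 [0.5234645  0.10255127 0.26004144]
 [0.66037993 0.00182334 0.08556194]]
```

View pics/w17c.png

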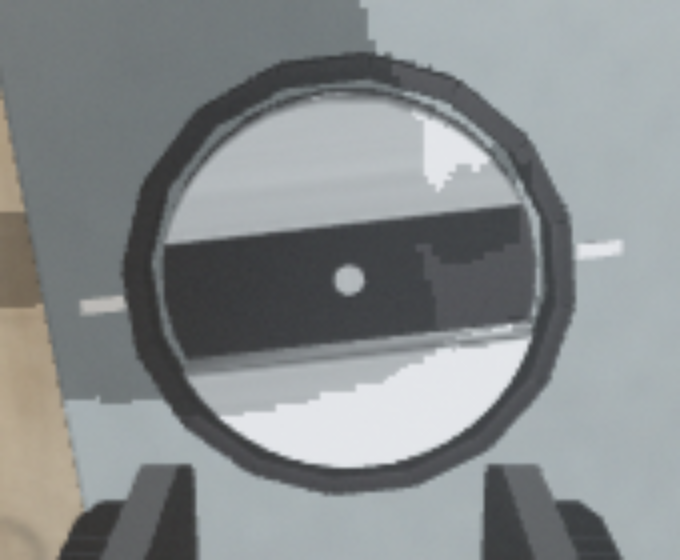

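```bash
python3 -c "
from h import *
print(arm.sign_off(), arm.sense()['t'])"
```

```text
the job is handed in; nothing more can be done
the job is handed in; nothing more can be done
```

I pushed the cover shut and turned the fastener clockwise to its stop, then handed the job in at about 15 s of the 54 s allowed. The interface gives no verdict, so I only have my own checks.

- **Cover:** I pressed it down at the front strip with the closed fingertips, following the hinge arc. It reached the rim with the fingertips about 86 mm above the bench and 25 N on the wrist. After locking, depth readings put the top face at about 85–86 mm, which is the shut height.
- **Fastener:** I turned it with both fingertips in the slot, opened 40 mm along it, until the turning moment rose from 0.1 to 1.8 N m at the stop. In the last picture one slot edge reads 1.9° and the white marks 2.1°, so they line up.
- **Check that disagreed:** the other slot edge came out at 13.8°. I put that down to a bright reflection on the slot floor upsetting the automatic edge finding. In the picture itself the two edges look parallel and in line with the marks.
- **Clearance:** the gripper was lifted well clear (tool point 0.25 m above the bench) with no force left on it. In the last scene picture the other things look unmoved; I did not measure their positions again.

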